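# Ease a neck blank into the packed wood rack

## Task

Put the tapered neck blank away in the rack: nose first, push it upright into the gap in the row, easing the boards apart without toppling or jamming them, and press it fully home against the back stop, firmly (about 15 N of push) but never over 20 N. Leave it standing square on the rack floor with the other boards upright in their places, and leave everything else on the bench alone.

Things in the scene. Friction and masses are not known exactly. Their poses are not given: they have to be found in the camera images.
- rack: Fixed plywood rack with a row of upright waxed boards (sliding friction about 0.4). Origin: on the bench at the rearmost setting of the back stop's face, mid-row. x points from the open front to the stop (away from the robot), y left along the row, z up. Its floor is 10 mm above the bench and starts at x=-170 mm (50 mm free).
- stop: Housing of the rack's adjustable back stop, to 75 mm above the bench; fixed, origin and axes the rack's. It carries a pad across the row whose front face, met by the nose, is set anywhere from rack x=-20 to 0 mm; this setting is not reported, so find it by feel (or sight). The pad is firm: it yields 1 mm per 10 N and springs back. It is 8 mm thick, dark rubber, 11 to 69 mm above the bench.
- cheek (a point): Middle of the inner face of the rigid cheek at the left end of the row (rack x=-38, y=+57.5, z=45 mm); axes like the rack's. The cheek is 14 mm thick, 80 mm high, from rack x=-94 mm to the stop. Towards it the row yields only by the slack of about 1 mm between boards.
- bookend (a joint): Aluminium bookend (100 x 10 x 68 mm) at the right end of the row; its inner face is at rack y=-57.5 mm at joint 0 (start) and moves to -y, away from the row, as the joint grows, to 24 mm. It slides stiffly, at about 4 N, and stays where it is left.
- gap: Marker, does not move: middle of the one gap in the row as first set, on the rack floor, at rack x=-21.5 mm (cork strip on the floor); axes like the rack's. The gap is 20 mm wide, the blank 30 mm thick. The row has six places 19 mm apart (rack y = 47.5, 28.5, 9.5, -9.5, -28.5, -47.5 mm); the gap is one of the inner four.
- blank: Loose wooden neck blank to put away: 120 long, 30 thick (y), 90 mm high, 220 g +-30 %, on its long edge on the bench. The last 38 mm of one end taper to a nose 8 mm thick, full height. Origin: underside, tip of the nose; x points out of the nose, body from x=0 to -120 mm (square tail); z up. Put away, its nose meets the stop and its tail stands proud of the boards' fronts.
- board0: Loose dark board standing on edge in the row, 88 x 18 x 92 mm (length x thickness x height), about 109 g. Origin: underside, middle of the end that meets the back stop (at rack x=-21.5 mm at the start); x points to the stop, the board reaches to x=-88 mm.
- board1: Loose medium brown board standing on edge in the row, 94 x 18 x 86 mm (length x thickness x height), about 109 g. Origin: underside, middle of the end that meets the back stop (at rack x=-21.5 mm at the start); x points to the stop, the board reaches to x=-94 mm.
- board2: Loose light board standing on edge in the row, 84 x 18 x 96 mm (length x thickness x height), about 109 g. Origin: underside, middle of the end that meets the back stop (at rack x=-21.5 mm at the start); x points to the stop, the board reaches to x=-84 mm.
- board3: Loose medium brown board standing on edge in the row, 92 x 18 x 90 mm (length x thickness x height), about 112 g. Origin: underside, middle of the end that meets the back stop (at rack x=-21.5 mm at the start); x points to the stop, the board reaches to x=-92 mm.
- board4: Loose dark board standing on edge in the row, 90 x 18 x 94 mm (length x thickness x height), about 114 g. Origin: underside, middle of the end that meets the back stop (at rack x=-21.5 mm at the start); x points to the stop, the board reaches to x=-90 mm.
- offcut: Bystander: wooden offcut 100 x 22 x 60 mm, on edge, no taper; origin under its middle.
- glue: Bystander: glue jar, 60 mm across, 100 mm high; origin under its middle.
- mallet: Bystander: hammer lying on the bench beyond the blank, to its right.
- chisel: Bystander: screwdriver lying on the bench.
- brush: Bystander: brush lying on the bench.
- gourd: Bystander: small dark gourd, 72 mm across, 92 mm high; origin under its middle.

How it is judged:
On the way, in this order (a step that is already met when the one before it is completed fails the run):
1. The blank's nose has entered the gap between the two boards beside it, upright, at least 30 mm past the fronts of the boards (x of blank in the frame of rack above -0.075 m and y of blank in the frame of gap between -0.014 and 0.014 m and angle between the x axis of blank and the x axis of rack, either way round below 0.08 rad and angle between blank's own z axis and vertical below 0.08 rad), for 0.1 s.
2. The blank is pressed home: at rack x above -24 mm and bearing on the back stop with more than 8 N (x of blank in the frame of rack above -0.024 m and contact force between blank and stop above 8 N and y of blank in the frame of gap between -0.014 and 0.014 m), for 0.1 s.
At the end, for the whole second after the job is handed in: The blank stands released and at rest in the gap (14 mm sideways), nose still back at the stop (within 24 mm of the stop's rearmost setting), on the rack floor (4 mm), upright and square to the rack (0.08 rad); all five boards upright (0.12 rad), back ends within 30 mm of it (x of blank in the frame of rack above -0.024 m and z of blank in the frame of rack between 0.006 and 0.014 m and linear speed of blank below 0.01 m/s and y of blank in the frame of gap between -0.014 and 0.014 m and angle between the x axis of blank and the x axis of rack, either way round below 0.08 rad and angle between blank's own z axis and vertical below 0.08 rad and angle between each of board0, board1, board2, board3, board4's own z axis and vertical below 0.12 rad and x of each of board0, board1, board2, board3, board4 in the frame of rack above -0.03 m); the robot touches nothing.
It fails at once if The blank is forced: more than 22 N between it and the back stop or any board of the row (contact force between blank and stop above 22 N or contact force between blank and board0 above 22 N or contact force between blank and board1 above 22 N or contact force between blank and board2 above 22 N or contact force between blank and board3 above 22 N or contact force between blank and board4 above 22 N).
It fails at once if A board of the row is tipped by more than 0.3 rad (angle between any of board0, board1, board2, board3, board4's own z axis and vertical above 0.3 rad).
It fails at once if A bystander on the bench is moved by more than 25 mm (distance of any of offcut, glue, mallet, chisel, brush, gourd from where it was at the start of the episode above 0.025 m).
It also fails if it takes over 72 s, if anything falls off the work surface, if the arm or the gripper's body presses on something with over 40 N, if the wrist force passes 120 N, or if a joint passes its speed limit or range.

## Robot

A 6-joint arm with a two-finger parallel gripper is mounted at the origin on the work surface. World frame = base frame: x ahead of the robot, y to its left, z up, the work surface at z = 0. Lengths are in m, angles in rad, forces in N, time in s.
With the tool pointing down it reaches from about 0.275 to 0.725 m from the base axis. Payload 5.6 kg.
Tool frame: the origin (TCP) lies at the very end of the fingers, on their centre line; the grasp point (between the pads) lies 19 mm behind it; z points along the fingers, y is the line along which they close (so a half turn about z gives the same grasp; the last joint's range is limited). The gripper opens to 85 mm and grips with 20 to 120 N. Pads are 22 mm wide; open, the fingers measure 114 mm over their backs; the gripper's body (76 mm by 85 mm) begins 54 mm behind the grasp point. The pads swing forward as they close: fully open they stand 13 mm farther back than shut.
Start: joints at [1.46, 0.255, 0.108, 0, -1.424, -0.285], TCP at [0.212, 0.507, 0.231] pointing down, gripper open.
Joint ranges: [-2.95, 2.95], [-1.21, 1.97], [-1.09, 1.5], [-2.87, 1.71], [-2.94, -0.07], [-3.05, 3.05]. Speed limits (rad/s): [2.57, 2.57, 3.14, 3.14, 3.14, 3.14].

## Interface

Orientations are given as a unit quaternion [w, x, y, z].
In Python, from bench import * gives the robot as it stands.
- The arm moves only by the tool step_arm, never from a script. Its argument "increments" is a list that holds one entry, the list of rows, each a list of 6 numbers: the shift along the tool's x, y, z as a fraction of full scale, then the turn, a rotation vector about the tool's x, y, z as a fraction of full scale. A call has 1 to 12 rows; each row shifts and turns the commanded pose from where the row before left it, along the tool's axes as they then stand; what a row does not reach is not made up. Full scale, the value 1, is 0.05 m for a shift and 6 degrees for a turn. A row lasts 1/8 s, in which the tool goes at most 62.5 mm and 10.7 degrees, less where a joint would pass 70% of its speed; a pose out of reach is approached as far as the arm can. A call with a number of a shift or a turn outside -1 to 1 is refused whole. A call with a gripper value outside its range is refused whole. "claw" is the opening, from 0 (shut) to 1 (fully open), set as the call begins (left out, the last holds). The fingers move at their own pace and stop on an object; the grip force is fixed at half the most. Time passes only in rows, so rows that do not move let the fingers close. It gives the time, the measured TCP pose, the force, the opening and the grip force at its end, in the units of the state.
- get_obs(): the state, without advancing time (a new reading comes with each control period).
- snapshot(name): name is "scene" or "top"; returns a dict with "image" (384x512x3 uint8, red, green, blue), "range_z" (384x512 float32, m along the optical axis (not along the pixel's ray), 0 where there is no reading), "camera_matrix" (3x3 intrinsics, pixels), "position" and "attitude" of the camera in the world. Camera axes: x right, y up, looking along -z (the intrinsics and any distortion apply to the point x, -y, -z); pixel columns grow to the right and rows downward; lengths in m; the calibration is good to about 2 mm. A picture is of the moment at which its call begins.
- hand_in(): hands the job in; it is judged then, once.
The state is a dict: "time": time; "joints": joint angles; "qvel": joint speeds; "tau": joint torques, N m; "tool_pos": TCP position; "orientation": TCP orientation; "force": force on the tool from outside, world axes, zero at the start; "wrist_torque": the same for the moment, N m; "finger_gap": finger opening in m; "grasp_force": force on a finger pad.
Only numpy, scipy, OpenCV 4.12 (cv2) and the standard library are available. Lean on these libraries where they do the work, as an engineer would, in place of code of your own. Each camera call takes 0.05 s, during which the arm holds its last target. There are 200 camera calls.

## Working session

There is one attempt and no reset: what is moved stays moved. The work goes in short steps, Python scripts to look and compute and a tool call to move; the robot and the scene stay as the last step left them, time stands still between calls to the robot, and variables do not carry over. Pictures are saved under pics/ and viewed, at most 11 in all, crops included, and the job is handed in when it is done.

Besides the shell and the picture viewer there is one more tool, called by a JSON object that holds its "name" and its "arguments", one argument or row to a line. step_arm: Moves the arm, as the interface text tells. Shift numbers are shares of 0.05 m and turn numbers shares of 6 degrees, none past 1 either way. Its arguments: {"type":"object","properties":{"increments":{"type":"array","items":{"type":"array","items":{"type":"array","items":{"type":"number","minimum":-1,"maximum":1}}}},"claw":{"type":"number"}},"required":["increments"]}

```bash
mkdir -p pics; ls; python3 - <<'E'
from bench import *
import cv2,numpy as np
print(get_obs())
for n in("scene","top"):
    s=snapshot(n); np.savez(n+".npz",**s); cv2.imwrite(f"pics/{n}.png",s["image"][:,:,::-1])
    print(n,s["camera_matrix"],s["position"],s["attitude"], {k for k in s})
E
```

```text
pics
{'time': 0.0, 'joints': array([ 1.45962135e+00,  2.55769069e-01,  1.07006900e-01, -4.63138651e-04,
       -1.42388393e+00, -2.84628815e-01]), 'qvel': array([-0.00040372, -0.00038097, -0.00216133,  0.00042906,  0.00050417,
       -0.00080025]), 'tau': array([-6.45760811e-04, -3.86634779e+01,  2.37944806e+01,  5.36511809e+00,
       -6.14339282e-03,  1.41707591e-05]), 'tool_pos': array([0.21179761, 0.50705677, 0.23038685]), 'orientation': array([ 9.41249669e-04,  9.80474097e-01, -1.96645967e-01, -1.48070477e-04]), 'force': array([-0.12763907,  0.36394101,  0.15111292]), 'wrist_torque': array([ 0.05928517, -0.01084526,  0.00803288]), 'grasp_force': 0.0, 'finger_gap': 0.08542799336538333}
scene [[426.89928577   0.         253.02366646]
 [  0.         426.89928577 185.02486482]
 [  0.           0.           1.        ]] [1.12896824 0.85584987 0.7739278 ] [0.26082035 0.12729703 0.45225253 0.84334801] {'camera_matrix', 'position', 'attitude', 'range_z', 'image'}
top [[375.66559812   0.         256.87160484]
 [  0.         375.66559812 188.16419149]
 [  0.           0.           1.        ]] [ 0.31502507 -0.02466067  1.36937867] [-0.69487848 -0.06747792  0.06320071  0.71315937] {'camera_matrix', 'position', 'attitude', 'range_z', 'image'}
```

View pics/scene.png

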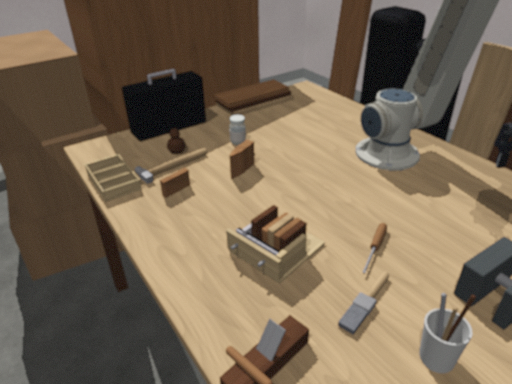

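View pics/top.png

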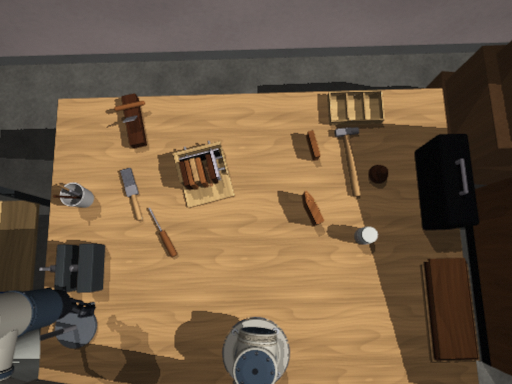

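The scene view shows the rack at about (275,240) and two wooden pieces at (242,158) and (175,182). In the top view the rack is at (203,173), with its open front facing the robot, and the pieces are at (313,208) and (313,145). I'll take enlarged crops and a height map next.

```bash
cat > h.py <<'E'
import numpy as np,cv2
from scipy.spatial.transform import Rotation as R
def cloud(s):
    K=s["camera_matrix"];z=s["range_z"];v,u=np.mgrid[:z.shape[0],:z.shape[1]]
    p=np.stack([(u-K[0,2])/K[0,0]*z,-(v-K[1,2])/K[1,1]*z,-z],-1)
    q=np.asarray(s["attitude"]);M=R.from_quat(q[[1,2,3,0]]).as_matrix()
    P=p@M.T+np.asarray(s["position"]);P[z<=0]=np.nan
    return P
E
python3 - <<'E'
from h import *
s=np.load("top.npz");P=cloud(s)
print("bench z",np.nanmedian(P[240:300,150:220,2]))
im=s["image"][:,:,::-1]
a=cv2.resize(im[130:215,165:245],None,fx=7,fy=7,interpolation=cv2.INTER_CUBIC)
cv2.imwrite("pics/c1.png",a[:600])
for nm,(r0,r1,c0,c1) in dict(near=(180,235,290,335),far=(122,170,295,330)).items():
    p=P[r0:r1,c0:c1].reshape(-1,3);zt=np.nanmax(p[:,2]);t=p[p[:,2]>zt-.012]
    b=cv2.minAreaRect((t[:,:2]*1000).astype(np.float32));print(nm,zt,len(t),b,cv2.boxPoints(b).round(0).tolist())
np.set_printoptions(linewidth=250)
print((P[138:212:2,172:238:2,2]*1000).round(0).astype(int))
s=np.load("scene.npz");im=s["image"][:,:,::-1]
cv2.imwrite("pics/c2.png",np.hstack([cv2.resize(im[195:285,220:330],None,fx=4.5,fy=4.5,interpolation=cv2.INTER_CUBIC),cv2.resize(im[130:220,195:260],None,fx=4.5,fy=4.5,interpolation=cv2.INTER_CUBIC)]))
E
```

```text
bench z -0.0011644215062284191
near 0.09638291571941715 265 ((485.028076171875, -207.70230102539062), (119.58548736572266, 30.601160049438477), 23.588659286499023) [[424.0, -218.0], [436.0, -246.0], [546.0, -198.0], [534.0, -170.0]]
far 0.066226700176232 161 ((719.5256958007812, -228.53585815429688), (98.2657470703125, 22.813209533691406), 12.535513877868652) [[669.0, -228.0], [674.0, -250.0], [770.0, -229.0], [765.0, -207.0]]
[[ 5 -3  3 ... -2 -2  3]
 [-5 -4 -2 ...  2  2  2]
 [ 3 -3 -2 ... -3 -6  3]
 ...
 [-1 -9 -1 ...  1  2  4]
 [-3  1  1 ... -4 -5  0]
 [-2 -2  0 ... -4 -2 -2]]<stdin>:11: RuntimeWarning: invalid value encountered in cast
```

View pics/c1.png

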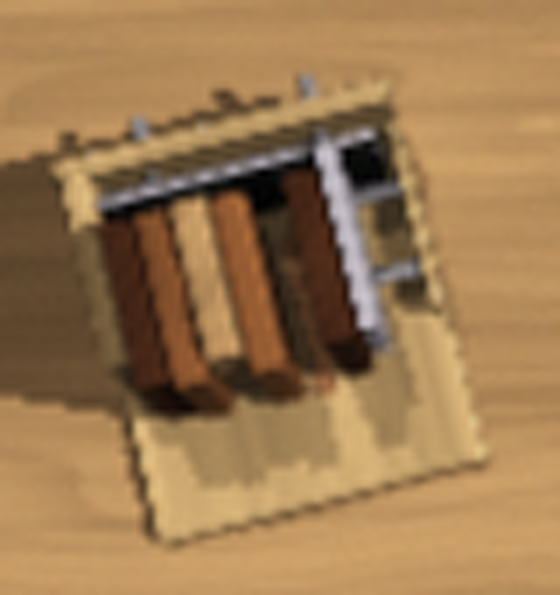

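View pics/c2.png

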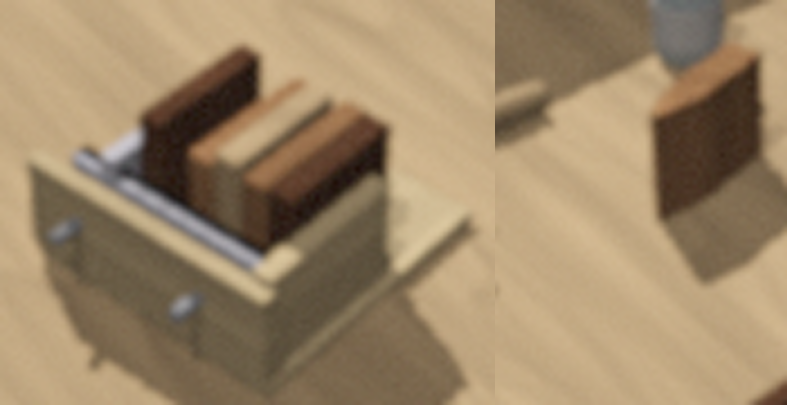

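The first crop shows the row from the left as dark (130,300), brown (175,300), light (205,280) and brown (255,290). Then comes the gap (290,300) and a dark board (325,270) against the bookend (350,240), so the gap is the fifth place, y=-28.5. In the second crop the blank's taper points to the lower left. I'll work out the rack and blank poses now.

```bash
cat >> h.py <<'E'
def ray(s,u,v,z):
    K=s["camera_matrix"];q=np.asarray(s["attitude"]);M=R.from_quat(q[[1,2,3,0]]).as_matrix()
    d=M@np.array([(u-K[0,2])/K[0,0],-(v-K[1,2])/K[1,1],-1]);c=np.asarray(s["position"])
    return (c+d*(z-c[2])/d[2])[:2]
E
python3 - <<'E'
from h import *
s=np.load("top.npz")
pts=[(190,200,.106,-21.5,9.5),(225,355,.106,-105.5,9.5),(232,195,.099,-21.5,-9.5),(275,385,.099,-114.5,-9.5),(302,172,.103,-21.5,-47.5),(348,360,.103,-110.5,-47.5),(120,225,.103,-21.5,47.5),(160,395,.103,-110.5,47.5)]
W=np.array([ray(s,165+a/7-.43,130+b/7-.43,z) for a,b,z,_,_ in pts])*1000;Q=np.array([p[3:] for p in pts])
a,b=Q-Q.mean(0),W-W.mean(0)
th=np.arctan2((a[:,0]*b[:,1]-a[:,1]*b[:,0]).sum(),(a*b).sum());Rm=np.array([[np.cos(th),-np.sin(th)],[np.sin(th),np.cos(th)]])
t=W.mean(0)-Rm@Q.mean(0);print("rack",t,np.degrees(th));print((W-(Q@Rm.T+t)).round(1).tolist())
l,r=[ray(s,165+a/7-.43,130+b/7-.43,.01)*1000 for a,b in((165,545),(490,462))]
for p in(l,r):print("floor corner in rack",Rm.T@(p-t))
d=l-r;print("edge heading",np.degrees(np.arctan2(-d[0],d[1])))
# blank
P=cloud(s);p=P[180:235,290:335].reshape(-1,3);g=p[p[:,2]>.075]
c=np.array([.485,-.2077]);
x=g[:,:2].astype(float);m=x.mean(0);h=np.radians(23.6)
u=(x-c)@[np.cos(h),np.sin(h)];w=(x-c)@[-np.sin(h),np.cos(h)]
for k in np.arange(-65,66,10):
    q=w[(u*1000>=k)&(u*1000<k+10)]
    if len(q):print(k,len(q),(q.min()*1e3).round(1),(q.max()*1e3).round(1),(q.mean()*1e3).round(1))
# colour mask top face by rays at z=.09
im=s["image"];hsv=cv2.cvtColor(im,cv2.COLOR_RGB2HSV)
print(hsv[208,305:322].tolist())
E
```

```text
rack [684.92124951 197.91840326] 12.486568017315356
[[2.0, 1.4], [4.9, 1.8], [1.9, 0.2], [-4.7, -1.3], [3.4, 1.7], [-6.1, -1.6], [-0.8, -0.4], [-0.6, -1.8]]
floor corner in rack [-168.27735392   73.30136619]
floor corner in rack [-166.6303715  -101.41169586]
edge heading 13.0266669969816
-65 16 -13.9 15.4 0.7
-55 27 -15.3 15.3 1.0
-45 28 -14.9 14.6 0.4
-35 28 -14.5 15.3 0.8
-25 27 -16.0 15.2 0.2
-15 29 -14.7 14.3 0.8
-5 25 -15.1 13.8 0.6
5 26 -15.2 13.4 -1.1
15 25 -14.6 14.2 0.4
25 24 -12.7 13.3 0.9
35 18 -10.2 8.2 -1.3
45 15 -10.6 7.6 -0.8
55 4 -5.7 2.1 -2.0
[[10, 154, 38], [13, 175, 35], [13, 180, 34], [12, 163, 36], [13, 171, 116], [12, 171, 137], [12, 172, 129], [13, 170, 129], [12, 169, 131], [12, 169, 137], [12, 171, 145], [12, 169, 149], [12, 169, 148], [13, 153, 138], [16, 129, 180], [16, 124, 202], [16, 125, 200]]
```

{"name": "step_arm", "arguments": {
  "increments": [
    [[0,0,0,0,0,-0.95],[0,0,0,0,0,-0.95],[0,0,0,0,0,-0.95],[0,0,0,0,0,-0.95],[0,0,0,0,0,-0.95],[0,0,0,0,0,-0.95],[0,0,0,0,0,-0.95],[0,0,0,0,0,-0.95],[-0.1,0.9,0,0,0,0],[-0.1,0.9,0,0,0,0],[-0.1,0.9,0,0,0,0],[-0.1,0.9,0,0,0,0]]
  ],
  "claw": 1
}}

```text
time: 1.6
tool_pos: [0.2638, 0.3322, 0.2309]
orientation: [0.0, 0.98, 0.199, -0.0]
force: [-0.2, 0.2, -0.2]
finger_gap: 0.0854
grasp_force: 0.0
```

{"name": "step_arm", "arguments": {
  "increments": [
    [[-0.1,0.9,0,0,0,0],[-0.1,0.9,0,0,0,0],[-0.1,0.9,0,0,0,0],[-0.1,0.9,0,0,0,0],[-0.1,0.9,0,0,0,0],[-0.1,0.9,0,0,0,0],[-0.1,0.9,0,0,0,0],[-0.1,0.9,0,0,0,0],[-0.1,0.9,0,0,0,0],[-0.1,0.9,0,0,0,0],[-0.1,0.9,0,0,0,0],[0,0,0,0,0,0]]
  ]
}}

```text
time: 3.1
tool_pos: [0.4057, -0.1456, 0.2304]
orientation: [-0.0, 0.98, 0.197, -0.001]
force: [-0.1, 0.2, -0.7]
finger_gap: 0.0853
grasp_force: 0.0
```

{"name": "step_arm", "arguments": {
  "increments": [
    [[0,0.88,0,0,0,0],[0,0.88,0,0,0,0],[0,0,0.5,0,0,0],[0,0,0.5,0,0,0],[0,0,0,0,0,0]]
  ]
}}

```text
time: 3.72
tool_pos: [0.4387, -0.2235, 0.1795]
orientation: [-0.001, 0.98, 0.199, -0.002]
force: [0.1, 1.2, -0.3]
finger_gap: 0.0852
grasp_force: 0.0
```

```bash
python3 - <<'E'
from bench import *
import cv2,numpy as np
o=get_obs();print(o["tool_pos"],o["orientation"])
s=snapshot("scene");np.savez("scene2.npz",**s)
t=snapshot("top")
cv2.imwrite("pics/g.png",np.hstack([cv2.resize(s["image"][90:210,180:290,::-1],None,fx=3.5,fy=3.5),cv2.resize(t["image"][150:270,250:360,::-1],None,fx=3.5,fy=3.5)]))
E
```

```text
[ 0.43870915 -0.22350116  0.17950242] [-0.00114541  0.98002524  0.19885916 -0.00205914]
```

View pics/g.png

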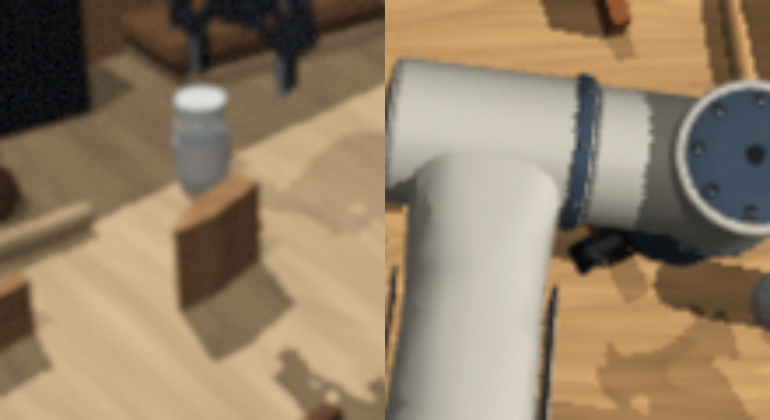

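The left crop shows the open fingers above and around the blank's tail, at (195,45) and (285,75). The top view is blocked by the arm. Descending now.

{"name": "step_arm", "arguments": {
  "increments": [
    [[0,0.05,0.6,0,0,0],[0,0,0.7,0,0,0],[0,0,0.7,0,0,0],[0,0,0.6,0,0,0],[0,0,0,0,0,0]]
  ]
}}

```text
time: 4.45
tool_pos: [0.4404, -0.2264, 0.0508]
orientation: [-0.0, 0.98, 0.199, -0.001]
force: [-0.1, -0.0, 0.6]
finger_gap: 0.0858
grasp_force: 0.0
```

{"name": "step_arm", "arguments": {
  "increments": [
    [[0,0,0,0,0,0],[0,0,0,0,0,0],[0,0,0,0,0,0],[0,0,0,0,0,0],[0,0,0,0,0,0],[0,0,0,0,0,0]]
  ],
  "claw": 0
}}

```text
time: 5.2
tool_pos: [0.4419, -0.2271, 0.0524]
orientation: [0.001, 0.98, 0.199, 0.001]
force: [-1.0, 1.3, 5.5]
finger_gap: 0.0292
grasp_force: 59.8
```

{"name": "step_arm", "arguments": {
  "increments": [
    [[0,0,-0.3,0,0,0],[0,0,-0.3,0,0,0],[0,0,0,0,0,0.84],[0,0,0,0,0,0.84],[0.18,-0.7,0,0,0,0],[0.18,-0.7,0,0,0,0],[0.18,-0.7,0,0,0,0],[0.18,-0.7,0,0,0,0],[0.18,-0.7,0,0,0,0],[0.18,-0.7,0,0,0,0],[0.18,-0.7,0,0,0,0],[0.18,-0.7,0,0,0,0]]
  ]
}}

```text
time: 6.7
tool_pos: [0.4483, 0.0632, 0.0808]
orientation: [0.0, 0.994, 0.112, -0.001]
force: [1.2, 0.2, -2.1]
finger_gap: 0.0292
grasp_force: 60.0
```

{"name": "step_arm", "arguments": {
  "increments": [
    [[0,-0.5,0,0,0,0],[0,-0.5,0,0,0,0],[0,0,0,0,0,0],[0,0,0,0,0,0]]
  ]
}}

```text
time: 7.2
tool_pos: [0.4375, 0.1106, 0.0809]
orientation: [0.0, 0.994, 0.112, -0.001]
force: [-0.1, 0.1, -3.1]
finger_gap: 0.0294
grasp_force: 60.1
```

```bash
python3 - <<'E'
from bench import *
import cv2,numpy as np
o=get_obs();print(o["tool_pos"],o["orientation"],o["force"])
s=snapshot("scene");np.savez("scene3.npz",**s)
t=snapshot("top");np.savez("top3.npz",**t)
cv2.imwrite("pics/e.png",np.hstack([cv2.resize(s["image"][180:290,220:330,::-1],None,fx=3.6,fy=3.6,interpolation=2),cv2.resize(t["image"][130:240,165:275,::-1],None,fx=3.6,fy=3.6,interpolation=2)]))
E
```

```text
[0.43750275 0.11059463 0.0809397 ] [ 1.73893685e-04  9.93719847e-01  1.11895217e-01 -5.43262091e-04] [-0.06311331  0.12432127 -3.13937753]
```

View pics/e.png

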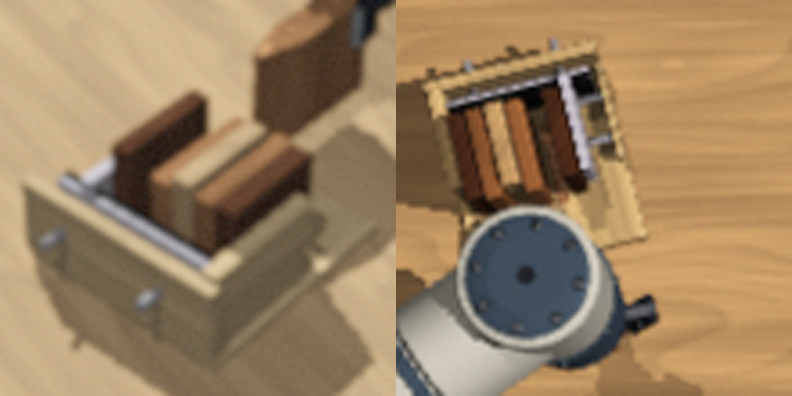

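The left crop shows the blank held upright with its nose edge at (257,55). The isolated dark board's front top corner is at (207,95), and the gap-side brown board's front is near (240,120). In the right crop the hand hides the blank. I'll check the lateral alignment from the scene view.

```bash
python3 - <<'E'
from h import *
s=np.load("scene3.npz");th=np.radians(12.8);Rm=np.array([[np.cos(th),-np.sin(th)],[np.sin(th),np.cos(th)]]);t=np.array([685,198])
f=lambda n,a,b,z:print(n,(Rm.T@(ray(s,220+a/3.6-.36,180+b/3.6-.36,z)*1000-t)).round(1))
f("nose tip",257,55,.119)
f("dark top front inner corner",207,97,.103);f("dark top back inner",143,152,.103) 
f("dark top back outer",113,150,.103);f("dark top front outer",190,93,.103)
f("brown front outer",240,120,.098);f("brown back outer",150,172,.098)
f("light back outer",173,178,.106)
P=cloud(s);Q=P[180:290,220:330].reshape(-1,3)
q=np.c_[(Q[:,:2]*1000-t)@Rm,Q[:,2]*1000]
b=q[(q[:,0]>-200)&(q[:,0]<-130)&(q[:,2]>105)&(abs(q[:,1]+28)<40)]
for k in range(-190,-135,10):
  c=b[(b[:,0]>=k)&(b[:,0]<k+10)]
  if len(c):print(k,len(c),c[:,1].min().round(1),c[:,1].max().round(1),c[:,2].max().round(1))
b=q[(q[:,0]>-115)&(q[:,0]<-30)&(q[:,2]>85)]
print(np.histogram(b[:,1],np.arange(-70,70,4)))
E
```

```text
nose tip [-150.4  -28.7]
dark top front inner corner [-103.3  -36.2]
dark top back inner [-25.7 -27.8]
dark top back outer [-13.4 -44.8]
dark top front outer [-98.7 -48.6]
brown front outer [-103.3   -5.1]
brown back outer [-17.5 -13.7]
light back outer [-16.2   8.7]
-190 25 -40.5 -12.5 119.0
-180 30 -40.5 -16.9 119.5
-170 22 -36.4 -19.5 118.7
-160 23 -33.5 -22.4 118.8
(array([ 0,  0,  0,  0,  2, 20, 25, 31, 47, 91,  0,  0,  0,  0, 10, 28, 29,
       15,  0, 18, 25, 26, 32, 66, 27, 28, 39, 38, 15, 27, 35, 31, 85, 35]), array([-70, -66, -62, -58, -54, -50, -46, -42, -38, -34, -30, -26, -22,
       -18, -14, -10,  -6,  -2,   2,   6,  10,  14,  18,  22,  26,  30,
        34,  38,  42,  46,  50,  54,  58,  62,  66]))
```

```bash
cat > rel.py <<'E'
from h import *
th=np.radians(12.8);Rm=np.array([[np.cos(th),-np.sin(th)],[np.sin(th),np.cos(th)]]);t=np.array([685,198])
def q(s):
    Q=cloud(s).reshape(-1,3);return np.c_[(Q[:,:2]*1000-t)@Rm,Q[:,2]*1000,np.asarray(s["image"]).reshape(-1,3)]
E
python3 - <<'E'
from rel import *
for n in("top.npz","top3.npz","scene.npz","scene3.npz"):
    a=q(np.load(n))
    print(n)
    for x0 in(-105,-85,-65,-45):
        b=a[(a[:,0]>x0)&(a[:,0]<x0+20)&(a[:,2]>90)&(a[:,2]<112)&(abs(a[:,1])<64)]
        ys=np.sort(b[:,1]);g=np.diff(ys);i=g.argmax()if len(g)else 0
        if len(ys):print(x0,len(ys),"gap",ys[i].round(1),ys[i+1].round(1),"ext",ys[0].round(1),ys[-1].round(1))
E
```

```text
top.npz
-105 151 gap -34.9 -14.1 ext -52.3 60.3
-85 148 gap -34.9 -13.7 ext -52.0 60.3
-65 143 gap -34.6 -12.7 ext -51.8 60.6
-45 152 gap -34.2 -13.6 ext -51.7 60.8
top3.npz
-105 152 gap -34.3 -14.3 ext -52.3 60.7
-85 151 gap -34.4 -13.9 ext -51.9 60.2
-65 149 gap -34.5 -14.2 ext -52.0 61.0
-45 146 gap -34.3 -13.2 ext -51.6 61.0
scene.npz
-105 184 gap -31.8 -12.3 ext -48.3 63.7
-85 208 gap -30.7 -11.5 ext -50.1 63.5
-65 205 gap -30.7 -10.7 ext -49.1 63.6
-45 225 gap -30.0 -12.9 ext -48.3 63.4
scene3.npz
-105 183 gap -32.1 -12.4 ext -50.6 63.0
-85 206 gap -31.5 -12.3 ext -49.8 63.2
-65 217 gap -31.2 -12.2 ext -50.0 63.5
-45 211 gap -30.7 -10.5 ext -49.2 63.0
```

{"name": "step_arm", "arguments": {
  "increments": [
    [[0,-0.09,0.16,0,0,0],[0,0,0.17,0,0,0],[0.25,0,0,0,0,0],[0.25,0,0,0,0,0],[0.1,0,0,0,0,0],[0,0,0,0,0,0],[0,0,0,0,0,0]]
  ]
}}

```text
time: 8.18
tool_pos: [0.466, 0.1219, 0.0647]
orientation: [0.0, 0.994, 0.112, -0.0]
force: [-0.6, 0.4, -2.0]
finger_gap: 0.0297
grasp_force: 60.2
```

```bash
cat > look.py <<'E'
from bench import *
from rel import *
import sys
t[:]=[686.5,202.6] if False else t
t=np.array([686.5,202.6])
import rel; rel.t=t
o=get_obs();p=o["tool_pos"][:2]*1000
r=Rm.T@(p-t);print("tcp rack",r.round(1),"nose x",(r[0]+109).round(1),"z",o["tool_pos"][2],"F rack",(Rm.T@o["force"][:2]).round(1),o["force"][2].round(1))
s=snapshot("scene");cv2.imwrite(f"pics/{sys.argv[1]}.png",cv2.resize(s["image"][165:285,210:340,::-1],None,fx=4.5,fy=4.5,interpolation=2))
a=rel.q(s);a[:,1]-=2
for x0 in range(-180,-20,10):
    b=a[(a[:,0]>x0)&(a[:,0]<x0+10)&(a[:,2]>87)&(a[:,2]<112)&(abs(a[:,1])<64)];ys=np.sort(b[:,1])
    if len(ys)<5:continue
    k=np.where(np.diff(ys)>2.5)[0];e=np.r_[ys[0],np.c_[ys[k],ys[k+1]].ravel(),ys[-1]].round(1);print(x0,e.tolist())
E
python3 look.py f1
```

```text
tcp rack [-232.9  -29.8] nose x -123.9 z 0.0647350185335553 F rack [-0.4  0.5] -2.0
-180 [-41.2, -31.4, -28.5, -12.6]
-170 [-45.1, -31.8, -28.5, -26.7, -23.0, -14.4]
-160 [-42.1, -32.9, -30.3, -25.4, -22.5, -15.2]
-150 [-40.8, -39.1, -36.0, -17.3]
-140 [-37.8, -35.2, -32.7, -21.1]
-130 [-34.2, -23.8]
-110 [-55.7, -53.3, -50.1, -50.1, -47.4, -39.1, -18.1, -18.1, -15.6, -8.9, 0.8, 0.8, 3.6, 3.6, 7.4, 7.4, 16.2, 16.6, 19.2, 19.2, 23.7, 30.7, 33.4, 35.8, 40.1, 43.4, 47.1, 48.9, 51.5, 55.4]
-100 [-55.3, -47.7, -44.2, -37.0, -16.2, -11.7, -9.1, -6.9, 3.4, 19.6, 22.6, 26.2, 28.8, 32.7, 35.5, 38.8, 41.6, 56.3]
-90 [-55.0, -38.1, -17.6, -9.3, 1.7, 18.7, 21.2, 37.2, 40.3, 58.5]
-80 [-53.6, -37.1, -17.9, -13.7, -10.8, -6.3, 2.2, 38.1, 40.7, 56.9]
-70 [-55.6, -37.9, -16.0, -6.9, 1.3, 1.4, 4.2, 10.1, 12.9, 21.1, 24.4, 43.9, 46.4, 57.3]
-60 [-56.1, -55.8, -51.0, -37.4, -34.5, -34.5, -15.7, -7.4, 0.5, 8.2, 11.2, 57.2]
-50 [-54.2, -36.4, -17.5, -9.1, -6.5, -6.3, 0.6, 12.9, 15.7, 36.2, 39.9, 41.0, 44.2, 47.4, 50.8, 57.5]
-40 [-55.8, -51.8, -48.0, -36.6, -17.4, -14.8, -12.3, -7.2, 1.8, 28.7, 31.6, 36.5, 39.5, 39.5, 42.1, 57.5]
-30 [-56.1, -55.1, -51.9, -37.1, -16.5, 57.8]
```

View pics/f1.png

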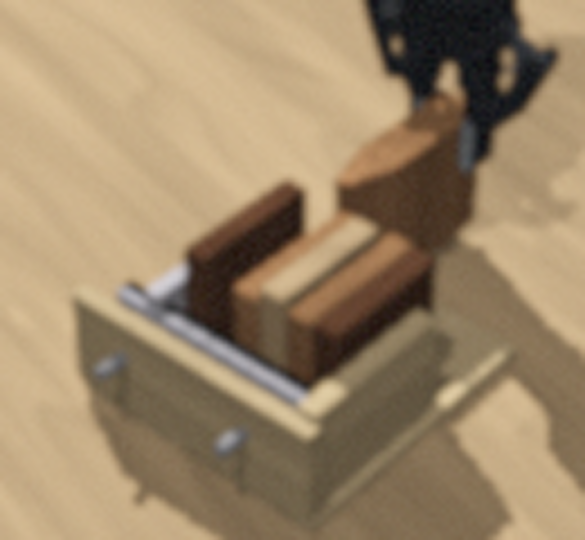

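The nose at (345,190) is lined up with the gap opening between the dark board's front (295,190) and the brown one (345,220). In the rack frame it is at y≈-29, and the gap spans -38 to -17.5. Now I'll ease it in.

{"name": "step_arm", "arguments": {
  "increments": [
    [[0.15,0,0,0,0,0],[0.15,0,0,0,0,0],[0.15,0,0,0,0,0],[0,0,0,0,0,0],[0,0,0,0,0,0]]
  ]
}}

```text
time: 8.85
tool_pos: [0.488, 0.1269, 0.0646]
orientation: [0.0, 0.994, 0.112, -0.0]
force: [-0.6, -0.0, -2.2]
finger_gap: 0.0291
grasp_force: 60.2
```

{"name": "step_arm", "arguments": {
  "increments": [
    [[0.1,0.01,0,0,0,0],[0.1,0.01,0,0,0,0],[0,0,0,0,0,0],[0,0,0,0,0,0]]
  ]
}}

```text
time: 9.35
tool_pos: [0.498, 0.1282, 0.0647]
orientation: [0.0, 0.994, 0.112, -0.0]
force: [0.5, -0.6, -1.9]
finger_gap: 0.0292
grasp_force: 60.2
```

{"name": "step_arm", "arguments": {
  "increments": [
    [[0.08,0.018,0,0,0,0],[0.08,0.018,0,0,0,0],[0,0,0,0,0,0]]
  ]
}}

```text
time: 9.72
tool_pos: [0.5066, 0.1288, 0.0647]
orientation: [-0.0, 0.994, 0.112, 0.0]
force: [-1.2, 4.0, -2.0]
finger_gap: 0.0295
grasp_force: 60.1
```

{"name": "step_arm", "arguments": {
  "increments": [
    [[0.08,0.018,0,0,0,0],[0.08,0.01,0,0,0,0],[0,0,0,0,0,0]]
  ]
}}

```text
time: 10.1
tool_pos: [0.5142, 0.1288, 0.0644]
orientation: [-0.0, 0.994, 0.112, -0.0]
force: [-3.1, 3.6, -4.6]
finger_gap: 0.0294
grasp_force: 60.0
```

{"name": "step_arm", "arguments": {
  "increments": [
    [[0.1,0,0,0,0,0],[0.1,0,0,0,0,0],[0.1,0,0,0,0,0],[0,0,0,0,0,0]]
  ]
}}

```text
time: 10.6
tool_pos: [0.529, 0.1321, 0.0645]
orientation: [-0.0, 0.994, 0.112, -0.0]
force: [-1.6, 3.7, -4.1]
finger_gap: 0.0293
grasp_force: 60.0
```

{"name": "step_arm", "arguments": {
  "increments": [
    [[0.1,0,0,0,0,0],[0.1,0,0,0,0,0],[0.1,0,0,0,0,0],[0,0,0,0,0,0]]
  ]
}}

```text
time: 11.1
tool_pos: [0.5446, 0.1355, 0.0649]
orientation: [0.0, 0.994, 0.112, 0.001]
force: [-0.7, 1.4, -1.9]
finger_gap: 0.0293
grasp_force: 60.1
```

```bash
python3 look.py f2
```

```text
tcp rack [-153.2  -34. ] nose x -44.2 z 0.0649483095270175 F rack [-0.3  1.5] -1.9
-170 [-51.4, -51.2, -48.0, -39.4, -36.6, -36.6, -18.5, -18.5]
-160 [-51.2, -36.5, -33.2, -31.8, -29.2, -29.2, -8.4, -4.2]
-150 [-62.3, -34.8, -31.7, -23.5, -20.6, -2.8, 8.3, 9.2]
-140 [-56.1, -56.1, -47.8, -17.6, -12.6, -12.6, -9.7, -9.7]
-130 [-47.2, -36.2, -32.5, -18.2]
-120 [-46.0, -29.4, -26.4, -18.2, -12.7, -12.7, 23.3, 23.3]
-110 [-47.2, -34.7, -32.2, -32.2, -29.5, -7.5, 3.7, 3.7, 11.7, 11.7, 15.9, 20.8, 23.9, 38.4, 41.7, 45.8, 49.8, 56.6]
-100 [-63.2, -61.9, -59.3, -57.8, -55.2, -55.2, -52.1, -38.6, -35.8, -34.6, -32.0, -30.7, -27.8, -13.0, -9.9, -7.5, 2.4, 26.8, 29.3, 35.2, 40.8, 56.4]
-90 [-63.8, -63.3, -60.0, -46.1, -43.2, -26.6, -22.4, -15.2, -12.5, -9.4, 0.9, 8.0, 10.6, 11.6, 14.7, 56.6]
-80 [-63.9, -54.9, -52.0, -46.6, -43.7, -31.8, -29.2, -12.8, -10.3, -5.5, 2.1, 6.9, 10.1, 24.1, 26.7, 32.5, 35.1, 38.5, 41.1, 57.8]
-70 [-62.7, -60.2, -56.9, -47.9, -42.3, -38.1, -35.2, -24.3, -21.5, -21.5, -16.1, -6.9, 1.1, 32.1, 35.1, 36.1, 38.9, 57.2]
-60 [-64.0, -56.0, -52.8, -46.1, -40.2, -37.4, -33.8, -26.1, -17.4, -9.1, 3.1, 19.0, 22.1, 36.7, 40.5, 42.1, 45.7, 56.9]
-50 [-61.1, -59.6, -57.1, -53.8, -49.2, -46.6, -38.6, -29.1, -17.4, -5.8, 2.3, 11.3, 14.7, 35.8, 40.5, 56.6]
-40 [-63.5, -61.8, -59.2, -44.5, -18.1, -6.9, 2.3, 2.6, 5.5, 24.3, 27.9, 43.5, 47.1, 48.0, 50.8, 57.5]
-30 [-62.8, -59.4, -56.8, -53.2, -50.4, -45.6, -15.7, 1.6, 4.1, 18.7, 21.3, 42.0, 44.5, 59.0]
```

View pics/f2.png

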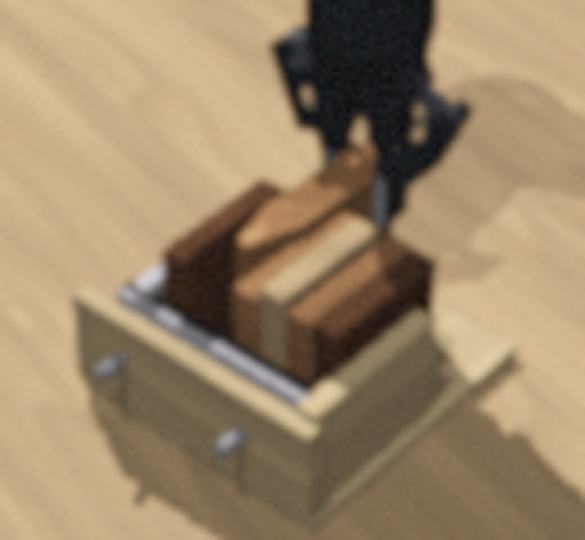

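The blank is between the boards with its nose at (240,245). All the boards are upright and the bookend has been pushed over. Next I'll advance, lower it to the floor and release.

{"name": "step_arm", "arguments": {
  "increments": [
    [[0.1,0,0,0,0,0],[0.1,0,0,0,0,0],[0.06,0,0,0,0,0],[0,0,0.04,0,0,0],[0,0,0,0,0,0],[0,0,0,0,0,0]]
  ]
}}

```text
time: 11.9
tool_pos: [0.5562, 0.1381, 0.0628]
orientation: [0.0, 0.994, 0.112, -0.0]
force: [0.2, -0.1, -2.1]
finger_gap: 0.0295
grasp_force: 60.2
```

{"name": "step_arm", "arguments": {
  "increments": [
    [[0,0,0.02,0,0,0],[0,0,0,0,0,0],[0,0,0,0,0,0]]
  ]
}}

```text
time: 12.28
tool_pos: [0.5566, 0.1382, 0.0625]
orientation: [0.0, 0.994, 0.112, 0.0]
force: [-2.1, -1.6, 4.0]
finger_gap: 0.0297
grasp_force: 60.9
```

It's on the floor. Releasing, then backing off along -x.

{"name": "step_arm", "arguments": {
  "increments": [
    [[0,0,0,0,0,0],[0,0,0,0,0,0],[0,0,0,0,0,0],[0,0,0,0,0,0],[-0.3,0,-0.1,0,0,0],[-0.6,0,0,0,0,0],[-0.3,0,0,0,0,0],[0,0,0,0,0,0]]
  ],
  "claw": 0.6
}}

```text
time: 13.28
tool_pos: [0.4966, 0.1247, 0.0674]
orientation: [-0.0, 0.994, 0.112, 0.0]
force: [-0.3, 0.4, 0.0]
finger_gap: 0.0515
grasp_force: 0.0
```

```bash
python3 look.py f3 | head -1
```

```text
tcp rack [-202.4  -33.9] nose x -93.4 z 0.06739063066451113 F rack [-0.2  0.5] 0.0
```

View pics/f3.png

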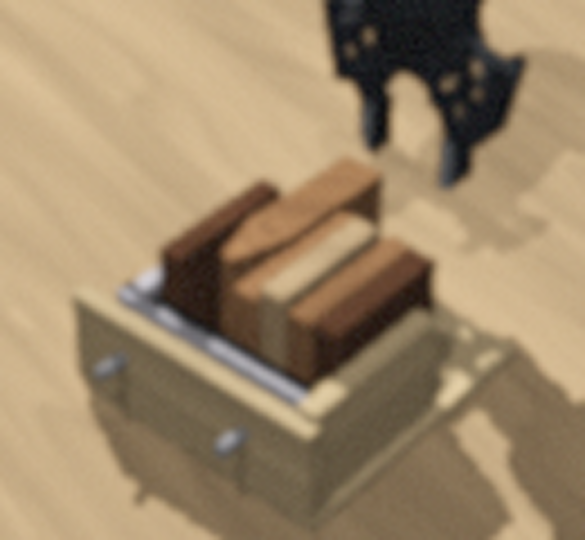

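The blank stands released and upright in the gap, nose at (225,255) and tail at (380,185). The fingers are clear at (375,140) and (450,175). I'll shut them, tilt the tip forward and push the tail.

{"name": "step_arm", "arguments": {
  "increments": [
    [[0,0,0.15,0,0,0],[0,0,0.18,0,0,0],[0,0,0,0,1,0],[0,0,0,0,0,0],[0.28,0,0.03,0,0,0],[0.28,0,0.03,0,0,0],[0,0,0,0,0,0],[0,0,0,0,0,0]]
  ],
  "claw": 0
}}

```text
time: 14.32
tool_pos: [0.5255, 0.1311, 0.0499]
orientation: [-0.006, 0.992, 0.111, 0.052]
force: [-0.3, 0.3, 0.6]
finger_gap: 0.0003
grasp_force: 0.0
```

{"name": "step_arm", "arguments": {
  "increments": [
    [[0.06,0,0.006,0,0,0],[0.04,0,0.004,0,0,0],[0.04,0,0.004,0,0,0],[0.04,0,0.004,0,0,0],[0,0,0,0,0,0]]
  ]
}}

```text
time: 14.95
tool_pos: [0.5342, 0.1332, 0.0502]
orientation: [-0.006, 0.992, 0.112, 0.052]
force: [-0.4, -0.3, 0.1]
finger_gap: -0.0001
grasp_force: 0.0
```

{"name": "step_arm", "arguments": {
  "increments": [
    [[0.04,0,0.004,0,0,0],[0.04,0,0.004,0,0,0],[0.04,0,0.004,0,0,0],[0,0,0,0,0,0]]
  ]
}}

```text
time: 15.45
tool_pos: [0.5402, 0.1346, 0.0503]
orientation: [-0.006, 0.992, 0.112, 0.052]
force: [-0.8, 0.1, -1.1]
finger_gap: -0.0
grasp_force: 0.0
```

{"name": "step_arm", "arguments": {
  "increments": [
    [[0.04,0,0.004,0,0,0],[0.04,0,0.004,0,0,0],[0.04,0,0.004,0,0,0],[0,0,0,0,0,0]]
  ]
}}

```text
time: 15.95
tool_pos: [0.5462, 0.136, 0.0504]
orientation: [-0.006, 0.992, 0.112, 0.052]
force: [0.7, 0.5, -0.2]
finger_gap: -0.0002
grasp_force: 0.0
```

{"name": "step_arm", "arguments": {
  "increments": [
    [[0.04,0,0.004,0,0,0],[0.04,0,0.004,0,0,0],[0,0,0,0,0,0]]
  ]
}}

```text
time: 16.32
tool_pos: [0.5501, 0.1369, 0.0504]
orientation: [-0.006, 0.992, 0.112, 0.052]
force: [0.0, 0.0, 0.1]
finger_gap: -0.0002
grasp_force: 0.0
```

```bash
python3 look.py f4 | head -1
```

```text
tcp rack [-147.6  -33.9] nose x -38.6 z 0.050379173277164443 F rack [0. 0.] 0.1
```

View pics/f4.png

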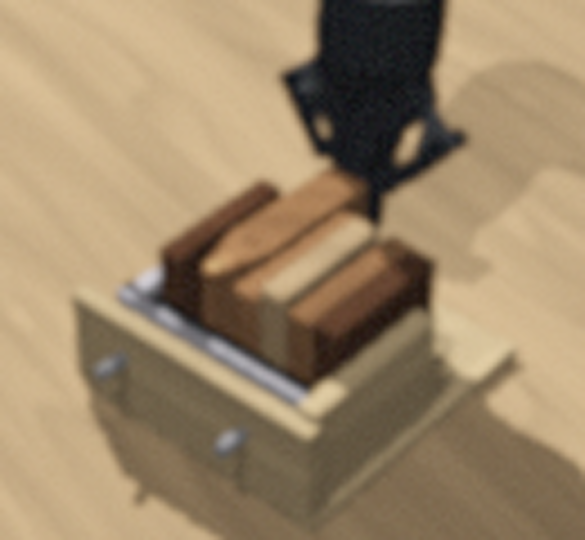

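The nose has moved from (225,255) to (205,270), so the fingers are already pushing with little resistance. Continuing in 1 mm steps.

{"name": "step_arm", "arguments": {
  "increments": [
    [[0.02,0,0.002,0,0,0],[0.02,0,0.002,0,0,0],[0,0,0,0,0,0]]
  ]
}}

```text
time: 16.75
tool_pos: [0.5518, 0.1372, 0.0504]
orientation: [-0.006, 0.992, 0.112, 0.052]
force: [-0.7, -1.0, 0.5]
finger_gap: -0.0004
grasp_force: 0.3
```

{"name": "step_arm", "arguments": {
  "increments": [
    [[0.02,0,0.002,0,0,0],[0,0,0,0,0,0]]
  ]
}}

```text
time: 17.0
tool_pos: [0.5528, 0.1375, 0.0504]
orientation: [-0.006, 0.992, 0.112, 0.052]
force: [-0.9, -0.3, -0.4]
finger_gap: 0.0
grasp_force: 0.3
```

{"name": "step_arm", "arguments": {
  "increments": [
    [[0.02,0,0.002,0,0,0],[0,0,0,0,0,0]]
  ]
}}

```text
time: 17.25
tool_pos: [0.5538, 0.1377, 0.0504]
orientation: [-0.006, 0.992, 0.112, 0.052]
force: [-0.5, -0.7, 0.8]
finger_gap: 0.0
grasp_force: 0.3
```

{"name": "step_arm", "arguments": {
  "increments": [
    [[0.02,0,0.002,0,0,0],[0,0,0,0,0,0]]
  ]
}}

```text
time: 17.5
tool_pos: [0.5548, 0.138, 0.0504]
orientation: [-0.006, 0.992, 0.112, 0.052]
force: [0.3, -0.1, -0.6]
finger_gap: 0.0
grasp_force: 0.3
```

{"name": "step_arm", "arguments": {
  "increments": [
    [[0.02,0,0.002,0,0,0],[0,0,0,0,0,0]]
  ]
}}

```text
time: 17.75
tool_pos: [0.5558, 0.1382, 0.0504]
orientation: [-0.006, 0.992, 0.112, 0.052]
force: [-0.4, -0.4, 0.6]
finger_gap: -0.0001
grasp_force: 0.3
```

{"name": "step_arm", "arguments": {
  "increments": [
    [[0.02,0,0.002,0,0,0],[0,0,0,0,0,0]]
  ]
}}

```text
time: 18.0
tool_pos: [0.5568, 0.1384, 0.0504]
orientation: [-0.006, 0.992, 0.112, 0.052]
force: [-0.7, -0.9, -1.2]
finger_gap: -0.0003
grasp_force: 0.2
```

{"name": "step_arm", "arguments": {
  "increments": [
    [[0.015,0,0.0015,0,0,0],[0,0,0,0,0,0]]
  ]
}}

```text
time: 18.25
tool_pos: [0.5574, 0.1385, 0.0504]
orientation: [-0.006, 0.992, 0.112, 0.052]
force: [-0.6, 0.5, 0.1]
finger_gap: -0.0001
grasp_force: 0.4
```

{"name": "step_arm", "arguments": {
  "increments": [
    [[0.015,0,0.0015,0,0,0],[0,0,0,0,0,0]]
  ]
}}

```text
time: 18.5
tool_pos: [0.5577, 0.1385, 0.0503]
orientation: [-0.006, 0.992, 0.112, 0.052]
force: [-2.4, 0.2, 1.4]
finger_gap: 0.0002
grasp_force: 1.5
```

{"name": "step_arm", "arguments": {
  "increments": [
    [[0.01,0,0.001,0,0,0],[0,0,0,0,0,0]]
  ]
}}

```text
time: 18.75
tool_pos: [0.558, 0.1385, 0.0502]
orientation: [-0.006, 0.992, 0.112, 0.051]
force: [-4.5, -1.3, 3.3]
finger_gap: -0.0002
grasp_force: 2.6
```

{"name": "step_arm", "arguments": {
  "increments": [
    [[0.01,0,0.001,0,0,0],[0,0,0,0,0,0]]
  ]
}}

```text
time: 19.0
tool_pos: [0.5581, 0.1384, 0.0501]
orientation: [-0.006, 0.992, 0.112, 0.051]
force: [-6.4, -0.9, 3.3]
finger_gap: -0.0004
grasp_force: 3.1
```

{"name": "step_arm", "arguments": {
  "increments": [
    [[0.02,0,0.001,0,0,0],[0,0,0,0,0,0]]
  ]
}}

```text
time: 19.25
tool_pos: [0.5584, 0.1384, 0.0499]
orientation: [-0.005, 0.992, 0.111, 0.05]
force: [-8.0, -2.0, 4.2]
finger_gap: -0.0
grasp_force: 4.0
```

{"name": "step_arm", "arguments": {
  "increments": [
    [[0.015,0,0.001,0,0,0],[0,0,0,0,0,0]]
  ]
}}

```text
time: 19.5
tool_pos: [0.5586, 0.1383, 0.0498]
orientation: [-0.005, 0.993, 0.111, 0.05]
force: [-10.0, -1.6, 5.6]
finger_gap: 0.0003
grasp_force: 4.8
```

{"name": "step_arm", "arguments": {
  "increments": [
    [[0.02,0,0.001,0,0,0],[0,0,0,0,0,0]]
  ]
}}

```text
time: 19.75
tool_pos: [0.5588, 0.1382, 0.0495]
orientation: [-0.005, 0.993, 0.111, 0.049]
force: [-11.0, -2.1, 6.1]
finger_gap: 0.0001
grasp_force: 5.7
```

{"name": "step_arm", "arguments": {
  "increments": [
    [[0.02,0,0,0,0,0],[0,0,0,0,0,0],[0,0,0,0,0,0]]
  ]
}}

```text
time: 20.12
tool_pos: [0.5591, 0.1381, 0.0495]
orientation: [-0.005, 0.993, 0.111, 0.048]
force: [-12.7, -2.2, 7.4]
finger_gap: -0.0
grasp_force: 6.8
```

{"name": "step_arm", "arguments": {
  "increments": [
    [[0.02,0,0,0,0,0],[0,0,0,0,0,0],[0,0,0,0,0,0]]
  ]
}}

```text
time: 20.5
tool_pos: [0.5593, 0.138, 0.0493]
orientation: [-0.005, 0.993, 0.111, 0.047]
force: [-15.1, -3.3, 8.2]
finger_gap: 0.0
grasp_force: 7.7
```

{"name": "step_arm", "arguments": {
  "increments": [
    [[0.01,0,0,0,0,0],[0,0,0,0,0,0],[0,0,0,0,0,0]]
  ]
}}

```text
time: 20.88
tool_pos: [0.5594, 0.138, 0.0492]
orientation: [-0.005, 0.993, 0.111, 0.047]
force: [-16.5, -2.8, 9.1]
finger_gap: -0.0002
grasp_force: 8.4
```

Pressed home at about 16 N. Backing off gently along the push line, then up.

{"name": "step_arm", "arguments": {
  "increments": [
    [[-0.05,0,0,0,0,0],[-0.1,0,0,0,0,0],[-0.3,0,0,0,0,0],[-0.8,0,0,0,0,0],[-0.5,0,-0.8,0,0,0],[0,0,-1,0,0,0],[-1,0,-1,0,0,0],[-1,0,-0.5,0,0,0],[0,0,0,0,0,0],[0,0,0,0,0,0]]
  ]
}}

```text
time: 22.12
tool_pos: [0.3726, 0.0968, 0.1908]
orientation: [-0.007, 0.992, 0.112, 0.053]
force: [0.5, -0.2, -1.4]
finger_gap: 0.0
grasp_force: 0.0
```

```bash
python3 look.py f5; python3 - <<'E'
from bench import *
import cv2,numpy as np
t=snapshot("top");a=cv2.imread("pics/f5.png");b=cv2.resize(t["image"][130:220,165:245,::-1],(480,540),interpolation=2)
cv2.imwrite("pics/f6.png",cv2.resize(np.hstack([a,b]),(790,400)))
E
```

```text
tcp rack [-329.5  -33.6] nose x -220.5 z 0.19076113018343643 F rack [ 0.4 -0.4] -1.4
-130 [-47.6, -33.5, -30.2, -27.1, -23.4, -18.3]
-120 [-49.1, -23.6, -21.0, -17.5]
-110 [-47.2, -35.8, -32.7, -10.6, -7.1, -5.8, 1.7, 2.3, 8.1, 8.1, 14.8, 16.6, 20.2, 34.5, 38.7, 38.7, 42.0, 56.7]
-100 [-63.3, -63.2, -60.5, -46.6, -43.7, -6.8, 2.6, 8.6, 11.5, 35.2, 39.3, 57.7]
-90 [-63.5, -57.8, -54.6, -42.8, -40.0, -36.1, -32.8, -8.6, 1.9, 18.3, 21.6, 26.0, 28.9, 31.3, 34.2, 36.0, 38.6, 41.1, 43.7, 57.0]
-80 [-63.5, -36.0, -33.3, -31.8, -28.1, -7.0, 1.0, 13.3, 16.0, 30.1, 33.1, 38.1, 41.2, 46.3, 49.1, 56.4]
-70 [-63.9, -63.9, -58.8, -38.4, -35.6, -10.0, -6.8, -6.4, 1.7, 20.1, 23.0, 35.0, 40.1, 57.6]
-60 [-63.0, -58.9, -54.7, -46.0, -43.1, -42.5, -38.7, -6.6, 3.6, 20.6, 23.3, 26.2, 29.1, 35.9, 39.6, 47.7, 51.2, 56.7]
-50 [-63.0, -54.1, -51.1, -42.2, -39.7, -17.4, -14.2, -11.7, -8.7, -6.9, 1.5, 5.8, 8.7, 22.8, 25.6, 30.1, 32.9, 36.3, 39.9, 57.5]
-40 [-61.0, -54.6, -51.6, -48.0, -44.7, -39.3, -36.5, -20.2, -16.6, -6.7, 1.0, 1.0, 3.9, 19.3, 21.8, 28.1, 31.0, 36.4, 39.7, 57.2]
-30 [-62.6, -47.7, -41.9, -39.5, -36.8, -35.5, -32.9, -24.6, -16.0, -1.8, 0.8, 18.3, 21.4, 37.2, 40.1, 57.5]
```

View pics/f6.png

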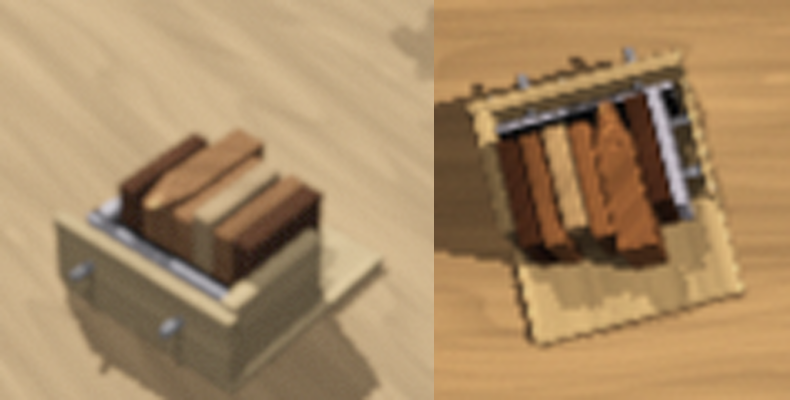

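Both views show the blank square and upright in the gap, nose at the stop, at about (150,200) on the left and (610,105) on the right. All five boards are upright and the tool is clear. Handing in.

```bash
python3 -c "
from bench import *
print(hand_in())"
```

```text
the job is handed in; nothing more can be done
None
```

The blank is in the gap, pressed home against the back stop at about 16 N and released; the last pictures show it square with all five boards upright, and the job is handed in, though no verdict came back.

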